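Make up the stop kit and the start kit from stock

TASK

Make up the two job kits from the parts on the grey mat: the stop kit in the red bin is the yellow emergency-stop station, the contactor and the two-pole breaker; the start kit in the blue bin is the station with the green button and the three-pole breaker. Set each part down on the floor of its bin, the same way up as it stands now and beside the others, never stacked, leaning or dropped in. Leave the station with the blue button, the tape and the circuit board where they are.

Things in the scene. Friction and masses are not known exactly. Their poses are not given: they have to be found in the camera images.
- bin_red: Red plastic open-fronted stacking bin for the stop kit, empty. 260 mm along its x, 160 mm along its y, 4 mm walls and floor. Back (+x) and side walls 75 mm high; from x = -20 mm the sides slope down to the 35 mm front wall (-x), which has a white label card. Loose, 350 g. Origin at the centre of its underside, z up; inner floor at z = 4 mm.
- bin_blue: Blue plastic open-fronted stacking bin for the start kit, empty. 260 mm along its x, 160 mm along its y, 4 mm walls and floor. Back (+x) and side walls 75 mm high; from x = -20 mm the sides slope down to the 35 mm front wall (-x), which has a white label card. Loose, 350 g. Origin at the centre of its underside, z up; inner floor at z = 4 mm.
- estop_station: Emergency-stop station: yellow box on a dark base with a red mushroom head on top; 72 mm long along its x, 60 mm wide along its y, box 52 mm high; the head is 40 mm in diameter, from 67 to 82 mm above the underside. About 190 g. Origin at the centre of its underside, z up. Grip it across the 60 mm box.
- start_station: Start station: light grey box on a dark base with a green button on top; 72 mm long along its x, 60 mm wide along its y, box 52 mm high; button to 61 mm. About 150 g. Origin at the centre of its underside, z up. Grip it across the 60 mm box.
- contactor: Contactor: dark graphite block, 78 mm long along its x, 45 mm wide along its y, with shoulders 46 mm high carrying rows of steel screws, a middle block 50 mm long up to 76 mm and a small head to 84 mm. About 340 g. Origin at the centre of its underside, z up. The flat sides across y (45 mm) can be gripped anywhere under the middle block.
- breaker_two: Two-pole circuit breaker: light grey, two black toggles joined by a bar, 36 mm wide along its y; lies on its back with its toggles up: 85 mm along its x, shoulders 44 mm high at both ends, a nose 45 mm long in the middle up to 62 mm, toggles to 72 mm; the two flat sides across y can be gripped anywhere under the nose. About 230 g. Origin at the centre of its underside, z up.
- breaker_three: Three-pole circuit breaker: light grey, three black toggles joined by a bar, 54 mm wide along its y; lies on its back with its toggles up: 85 mm along its x, shoulders 44 mm high at both ends, a nose 45 mm long in the middle up to 62 mm, toggles to 72 mm; the two flat sides across y can be gripped anywhere under the nose. About 340 g. Origin at the centre of its underside, z up.
- reset_station: Reset station, stays in stock: the same light grey box as the start station but with a blue button; 72 mm long along its x, 60 mm wide along its y, box 52 mm high; button to 61 mm. Origin at the centre of its underside, z up. The six stock parts stand on a grey mat, 3 mm thick, between the two bins.
- tape_roll: Part-used roll of green tape lying flat on the bench, 96 mm in diameter, hole 76 mm, 25 mm high; not part of the job. Origin at the centre of its underside.
- circuit_board: Green circuit board lying on the bench, 90 x 70 mm, up to 22 mm high; not part of the job. Origin at the centre of its underside.
There are look-alikes about, which are no part of the job. What is shaped like the start_station but purple or turquoise is not meant.

How it is judged:
At the end, for the whole second after the job is handed in: Stop station, contactor and two-pole breaker in the red bin, start station and three-pole breaker in the blue: each within 115 mm along and 65 mm across of the bin's centre, underside within 8 mm of the inner floor, upright within 0.15 rad, at rest (under 20 mm/s) (x of estop_station in the frame of bin_red between -0.115 and 0.115 m and y of estop_station in the frame of bin_red between -0.065 and 0.065 m and z of estop_station in the frame of bin_red between -0.002 and 0.012 m and angle between each of estop_station, contactor, breaker_two, start_station, breaker_three's own z axis and vertical below 0.15 rad and linear speed of each of estop_station, contactor, breaker_two, start_station, breaker_three below 0.02 m/s and x of contactor in the frame of bin_red between -0.115 and 0.115 m and y of contactor in the frame of bin_red between -0.065 and 0.065 m and z of contactor in the frame of bin_red between -0.002 and 0.012 m and x of breaker_two in the frame of bin_red between -0.115 and 0.115 m and y of breaker_two in the frame of bin_red between -0.065 and 0.065 m and z of breaker_two in the frame of bin_red between -0.002 and 0.012 m and x of start_station in the frame of bin_blue between -0.115 and 0.115 m and y of start_station in the frame of bin_blue between -0.065 and 0.065 m and z of start_station in the frame of bin_blue between -0.002 and 0.012 m and x of breaker_three in the frame of bin_blue between -0.115 and 0.115 m and y of breaker_three in the frame of bin_blue between -0.065 and 0.065 m and z of breaker_three in the frame of bin_blue between -0.002 and 0.012 m); the robot touches nothing.
It fails at once if the station with the blue button, the tape or the circuit board is disturbed (moved more than 20 mm) (distance of any of reset_station, tape_roll, circuit_board from where it was at the start of the episode above 0.02 m).
It fails at once if a kit part is dropped: it falls, untouched by the fingers, at more than 0.6 m/s (a fall of about 20 mm) ((linear speed of estop_station above 0.6 m/s and contact force between the fingers and estop_station below 0.05 N) or (linear speed of contactor above 0.6 m/s and contact force between the fingers and contactor below 0.05 N) or (linear speed of breaker_two above 0.6 m/s and contact force between the fingers and breaker_two below 0.05 N) or (linear speed of start_station above 0.6 m/s and contact force between the fingers and start_station below 0.05 N) or (linear speed of breaker_three above 0.6 m/s and contact force between the fingers and breaker_three below 0.05 N)).
It also fails if it takes over 125 s, if anything falls off the work surface, if the arm or the gripper's body presses on something with over 40 N, if the wrist force passes 120 N, or if a joint passes its speed limit or range.

ROBOT

A 6-joint arm with a two-finger parallel gripper is mounted at the origin on the work surface. World frame = base frame: x ahead of the robot, y to its left, z up, the work surface at z = 0. Lengths are in m, angles in rad, forces in N, time in s.
With the tool pointing down it reaches from about 0.35 to 0.975 m from the base axis. Payload 4.9 kg.
Tool frame: the origin (TCP) lies at the very end of the fingers, on their centre line; the grasp point (between the pads) lies 19 mm behind it; z points along the fingers, y is the line along which they close (so a half turn about z gives the same grasp; the last joint's range is limited). The gripper opens to 85 mm and grips with 20 to 120 N. Pads are 22 mm wide; open, the fingers measure 114 mm over their backs; the gripper's body (76 mm by 85 mm) begins 54 mm behind the grasp point. The pads swing forward as they close: fully open they stand 13 mm farther back than shut.
Start: joints at [-1.415, 0.053, 1.613, -0, 1.476, -0.119], TCP at [0.17, -0.602, 0.231] pointing down, gripper open.
Joint ranges: [-3.01, 3.01], [-1.01, 2.22], [0.06, 2.58], [-1.02, 4.17], [0.09, 2.62], [-3.14, 3.14]. Speed limits (rad/s): [2.57, 2.57, 3.14, 3.14, 3.14, 3.14].

INTERFACE

Orientations are given as a unit quaternion [w, x, y, z].
In Python, from plant import * gives the robot as it stands.
- The arm moves only by the tool jog_arm, never from a script. Its argument "moves" is a list that holds one entry, the list of rows, each a list of 7 numbers: the finger opening in cm, from 0 to 8.54, then the shift along the tool's x, y, z in cm, then the turn, a rotation vector about the tool's x, y, z in rad. A call has 1 to 20 rows; each row shifts and turns the commanded pose from where the row before left it, along the tool's axes as they then stand; what a row does not reach is not made up. A row lasts 1/12 s, in which the tool goes at most 41.7 mm and 7.16 degrees, less where a joint would pass 70% of its speed; a pose out of reach is approached as far as the arm can. A call is refused whole if a number of a shift passes 4.17 or a number of a turn 0.125, either way. A call with a gripper value outside its range is refused whole. The fingers move at their own pace and stop on an object; the grip force is fixed at half the most. Time passes only in rows, so rows that do not move let the fingers close. It gives the time, the measured TCP pose, the force, the opening and the grip force at its end, in the units of the state.
- state(): the state, without advancing time (a new reading comes with each control period).
- grab_frame(name): name is "scene" or "top"; returns a dict with "color" (384x512x3 uint8, blue, green, red), "depth" (384x512 float32, m along the optical axis (not along the pixel's ray), 0 where there is no reading), "fx", "fy", "cx", "cy" (pixels), "R" (3x3) and "t" (3): a world point X has camera coordinates R X + t. Camera axes: x right, y down, z forward; pixel columns grow to the right and rows downward; lengths in m; the calibration is good to about 2 mm. A picture is of the moment at which its call begins.
- job_done(): hands the job in; it is judged then, once.
Trained networks look in a picture, given as the dict that the camera call returned (one of the last four; its "shot" number tells which), for a name from the list of things; names that differ only in an ending like _2 or _b are one class to them, and where a whole thing is asked for, a point or a joint stands for the part that bears it (a point fixed in the world has none). Each returns a list of dicts, best first, with "p" (0 to 1); they miss things now and then, are a little off and sometimes report something else, mostly with a low value. They report only what shows in the picture. A call takes as long as a camera call. They do not tell look-alikes from the thing itself.
- recognise(name, picture): "rect" ([centre column, centre row, width, height] in pixels, round what is visible of it).
- regions_of(name, picture): "pixels" (384x512 bool, what is visible of it) and "rect" ([centre column, centre row, width, height] in pixels, round what is visible of it).
The state is a dict: "time": time; "joint_pos": joint angles; "joint_vel": joint speeds; "joint_efforts": joint torques, N m; "tool_pos": TCP position; "tool_rot": TCP orientation; "contact_force": force on the tool from outside, world axes, zero at the start; "ft_torque": the same for the moment, N m; "gripper_width": opening from 0.0 (shut) to 1.0 (fully open); "grasp_force": force on a finger pad.
Only numpy, scipy, OpenCV 4.12 (cv2) and the standard library are available. Lean on these libraries where they do the work, as an engineer would, in place of code of your own. Each camera call takes 0.05 s, during which the arm holds its last target. There are 200 camera calls.

## Working session

There is one attempt and no reset: what is moved stays moved. The work goes in short steps, Python scripts to look and compute and a tool call to move; the robot and the scene stay as the last step left them, time stands still between calls to the robot, and variables do not carry over. Pictures are saved under pics/ and viewed, at most 14 in all, crops included, and the job is handed in when it is done.

Besides the shell and the picture viewer there is one more tool, called after "Call:" as name(argument=value, ...) on one line, values as JSON. jog_arm: Moves the arm, as the interface text tells. Its arguments: {"type":"object","properties":{"moves":{"type":"array"}},"required":["moves"]}

```bash
mkdir -p pics; ls
python3 - <<'E'
from plant import *
import cv2,numpy as np
s=state();print({k:np.round(v,3) for k,v in s.items()})
for n in ("scene","top"):
    f=grab_frame(n);cv2.imwrite(f"pics/{n}0.png",cv2.resize(f["color"],None,fx=1.5,fy=1.5))
    print(n,f["fx"],f["cx"],f["cy"],np.round(f["R"],3).tolist(),f["t"])
    for m in "bin_red bin_blue estop_station start_station contactor breaker_two breaker_three reset_station tape_roll circuit_board".split():
        print(m,[(np.round(d["rect"]).astype(int).tolist(),round(d["p"],2)) for d in recognise(m,f)[:5]])
E
```

```text
pics
{'time': np.float64(0.0), 'joint_pos': array([-1.415,  0.053,  1.614, -0.   ,  1.476, -0.119]), 'joint_vel': array([ 0.002, -0.001,  0.   ,  0.001,  0.001, -0.001]), 'joint_efforts': array([ 3.0000e-03, -3.9368e+01, -3.7017e+01,  0.0000e+00,  7.0000e-03,
        0.0000e+00]), 'tool_pos': array([ 0.169, -0.601,  0.23 ]), 'tool_rot': array([-0.001,  0.991,  0.137, -0.   ]), 'contact_force': array([ 0.047,  1.144, -0.206]), 'ft_torque': array([-0.046, -0.006,  0.007]), 'grasp_force': np.float64(0.0), 'gripper_width': np.float64(1.001)}
scene 416.64760421298536 254.46735829729033 185.0804839011614 [[-0.36, 0.933, -0.005], [0.659, 0.251, -0.709], [-0.66, -0.258, -0.705]] [ 0.25192568 -0.30299641  1.50095791]
bin_red [([392, 233, 78, 101], 0.71)]
bin_blue [([185, 166, 98, 80], 0.87), ([304, 212, 19, 36], 0.54)]
estop_station [([250, 196, 32, 35], 0.7)]
start_station [([118, 164, 32, 34], 0.93), ([236, 117, 25, 24], 0.77), ([266, 171, 28, 32], 0.65)]
contactor [([230, 221, 30, 40], 0.87)]
breaker_two [([306, 212, 15, 36], 0.92)]
breaker_three [([287, 242, 30, 40], 0.93)]
reset_station [([313, 183, 28, 38], 0.71)]
tape_roll [([189, 255, 41, 39], 0.84)]
circuit_board [([290, 289, 42, 36], 0.8)]
top 497.99250422571225 252.03046795575656 189.0360778974699 [[0.017, -1.0, -0.001], [-0.998, -0.016, -0.061], [0.061, 0.002, -0.998]] [-0.07160593  0.49154949  1.29227513]
bin_red [([114, 171, 82, 116], 0.91), ([284, 85, 36, 40], 0.31)]
bin_blue [([339, 192, 78, 109], 0.58)]
estop_station [([257, 166, 25, 30], 0.66)]
start_station [([323, 288, 39, 37], 0.97), ([416, 166, 36, 29], 0.62)]
contactor [([259, 125, 21, 34], 0.81)]
breaker_two []
breaker_three [([199, 124, 26, 32], 0.87), ([338, 191, 80, 111], 0.58), ([199, 211, 25, 36], 0.31)]
reset_station [([200, 209, 24, 31], 0.94)]
tape_roll [([284, 85, 38, 37], 0.96), ([261, 125, 25, 37], 0.53)]
circuit_board [([188, 81, 38, 31], 0.62)]
```

View pics/top0.png

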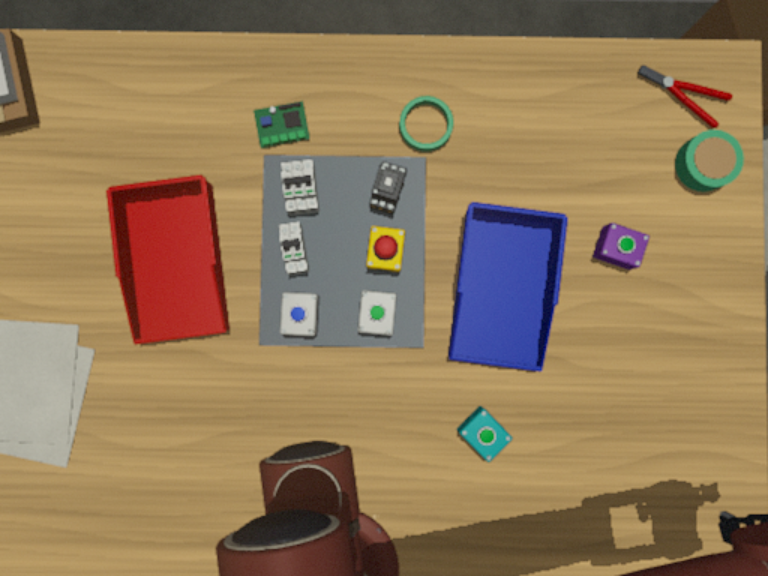

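View pics/scene0.png

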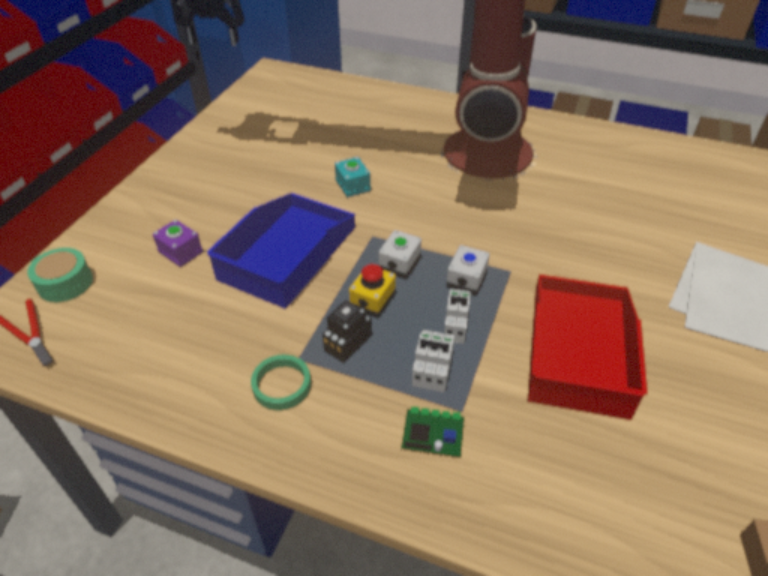

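The top view shows the mat with, in full-res pixels: the three-pole breaker (199,124), contactor (259,125), two-pole breaker (195,166), E-stop (257,166), blue-button reset station (199,209) and green-button start station (251,209). Look-alikes for the start station are the reset station (199,209), the purple one (414,164) and the turquoise one (323,289). I choose the light grey box with the green button at (251,209).

```bash
cat > h.py <<'E'
from plant import *
import cv2,numpy as np
def cloud(f):
    d=f["depth"];v,u=np.mgrid[:384,:512]
    P=np.stack([(u-f["cx"])*d/f["fx"],(v-f["cy"])*d/f["fy"],d],-1)
    W=(P-np.array(f["t"]))@np.array(f["R"])
    W[d<=0]=np.nan
    return W
def px(f,X):
    c=np.array(f["R"])@X+f["t"];return f["fx"]*c[0]/c[2]+f["cx"],f["fy"]*c[1]/c[2]+f["cy"]
def rects(P,area=200,cell=.002):
    """top-down rectangles of clusters of points Nx3: centre, (long, short), yaw of long side, zmax"""
    o=P[:,:2].min(0)-.02;ij=((P[:,:2]-o)/cell).astype(int);g=np.zeros(ij.max(0)+12,np.uint8)
    g[ij[:,0],ij[:,1]]=1;g=cv2.morphologyEx(g,cv2.MORPH_CLOSE,np.ones((5,5),np.uint8))
    n,l=cv2.connectedComponents(g);lab=l[ij[:,0],ij[:,1]];out=[]
    for k in range(1,n):
        Q=P[lab==k]
        if len(Q)<area:continue
        (c,s,a)=cv2.minAreaRect(Q[:,:2].astype(np.float32)*1000)
        a=np.radians(a)
        if s[0]<s[1]:s=s[::-1];a+=np.pi/2
        a=(a+np.pi/2)%np.pi-np.pi/2
        out.append((np.round(c,1),np.round(s,1),round(a,3),round(Q[:,2].max(),3),len(Q)))
    return out
E
python3 - <<'E'
from h import *
f=grab_frame("top");W=cloud(f)
g=grab_frame("scene");V=cloud(g)
c=W[209,251];print("start",c,W[180,225],W[60,330],V[260,200],V[250,300])
cv2.imwrite("pics/crop1.png",cv2.resize(f["color"][95:240,165:375],None,fx=3.5,fy=3.5,interpolation=2))
for nm,C in(("top",W),("scene",V)):
    P=C.reshape(-1,3);x,y,z=P.T
    m=(z>.02)&(z<.12)&(x>.28)&(x<.85)&(y>-.5)&(y<.5)
    print(nm,'\n'.join(map(str,rects(P[m],80))))
E
```

```text
start [ 0.43928183 -0.06180612  0.06211586] [0.51629466 0.0086579  0.00190322] [ 0.84628728 -0.26827062 -0.00198183] [ 0.79280134 -0.10244293  0.02298837] [0.66469792 0.10745765 0.00153056]
top (array([ 487.6, -282.8]), array([269.6, 169.2]), np.float64(-0.112), np.float64(0.081), 1607)
(array([524.5, 294.6]), array([269.5, 169.3]), np.float64(0.147), np.float64(0.081), 2015)
(array([440.3, -62.9]), array([72.6, 59.9]), np.float64(-0.08), np.float64(0.071), 666)
(array([436.4,  70.3]), array([71.8, 60.4]), np.float64(-0.033), np.float64(0.068), 688)
(array([550.,  83.]), array([85.6, 36.4]), np.float64(0.19), np.float64(0.079), 507)
(array([550.4, -75.7]), array([72.4, 59.6]), np.float64(-0.104), np.float64(0.089), 672)
(array([ 564.9, -477.3]), array([62.8, 61.7]), np.float64(-0.254), np.float64(0.066), 581)
(array([658.5, -78.1]), array([78.7, 45.4]), np.float64(-0.295), np.float64(0.092), 568)
(array([658. ,  74.6]), array([86.1, 54.3]), np.float64(0.128), np.float64(0.079), 740)
(array([ 778.4, -144.7]), array([94.9, 93.1]), np.float64(-0.008), np.float64(0.031), 346)
scene (arra
[... 192 characters left out ...]
7,  72.8]), array([76.3, 59.8]), np.float64(-0.037), np.float64(0.069), 583)
(array([448.3, -60.3]), array([75.1, 60.6]), np.float64(-0.066), np.float64(0.066), 566)
(array([558.3, -72.7]), array([72.9, 59.7]), np.float64(-0.109), np.float64(0.086), 673)
(array([566.5,  87. ]), array([69.7, 35.8]), np.float64(0.189), np.float64(0.077), 423)
(array([ 571.4, -475.3]), array([63.5, 63.1]), np.float64(1.297), np.float64(0.063), 446)
(array([664.9,  76.5]), array([88.6, 53.9]), np.float64(0.125), np.float64(0.077), 783)
(array([665.1, -76.6]), array([78.8, 47.4]), np.float64(-0.273), np.float64(0.089), 803)
(array([ 784.6, -142.9]), array([94.9, 94.8]), np.float64(-1.192), np.float64(0.028), 427)
```

View pics/crop1.png

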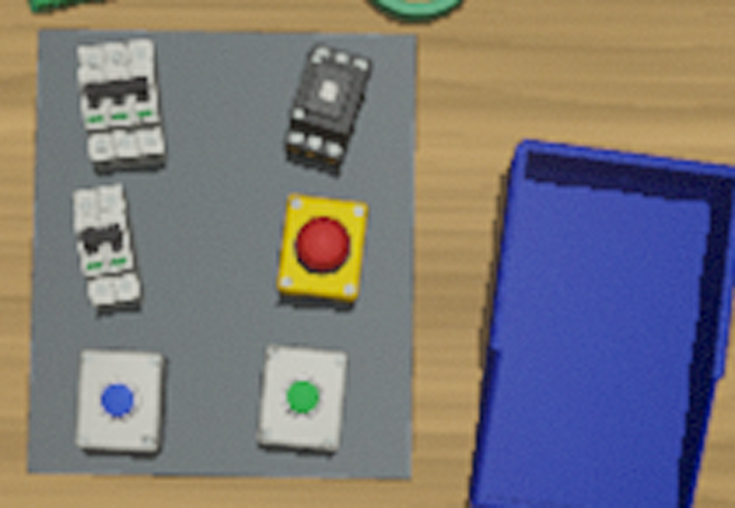

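The crop confirms it: the green-button light grey box is at crop (302,397), the blue-button one at (118,400), and the E-stop is yellow with a red head at (322,243). The network names, rectangle sizes and colours agree.

```bash
cat >> h.py <<'E'
PARTS=dict(E=(.554,-.0745,-.107),S=(.444,-.0615,-.075),C=(.6615,-.0775,-.285),B=(.553,.084,.19),T=(.661,.0755,.127))
BINS=dict(r=(.527,.2955,.147),b=(.4895,-.282,-.110))
def inbin(b,u,v=0):
    x,y,a=BINS[b];return x+u*np.cos(a)-v*np.sin(a),y+u*np.sin(a)+v*np.cos(a),a+np.pi/2
from scipy.spatial.transform import Rotation as Ro
def go(x,y,yaw,z):
    s=state();q=s["tool_rot"];R=Ro.from_quat(np.r_[q[1:],q[0]])
    M=R.as_matrix();y0=np.arctan2(M[1,0],M[0,0]);d=(yaw-y0+np.pi)%(2*np.pi)-np.pi
    w=np.r_[x,y,z]-s["tool_pos"]
    a=M.T@w*100;b=Ro.from_rotvec([0,0,d]).as_matrix().T@np.diag([1,-1,-1])@w*0
    M2=np.array([[np.cos(yaw),np.sin(yaw),0],[np.sin(yaw),-np.cos(yaw),0],[0,0,-1]])
    print("t",round(s["time"],2),"pos",np.round(s["tool_pos"],4),"yaw",round(y0,3),"tilt",np.round(M[:2,2],4),"q6",round(s["joint_pos"][5],2),"w",round(s["gripper_width"],3),"F",np.round(s["contact_force"],1),"g",round(s["grasp_force"],1))
    print("  shift cm now",np.round(a,2),"turn z",round(-d,3),"| shift after turn",np.round(M2.T@w*100,2))
E
sed -i 's/;b=Ro.from_rotvec.*$//' h.py
python3 -c "
from h import *
go(*PARTS['E'],.2)"
```

```text
t 1.2 pos [ 0.1696 -0.6015  0.2313] yaw 0.275 tilt [-0.      0.0001] q6 -0.12 w 0.999 F [ 0.1  0.2 -1.1] g 0.0
  shift cm now [ 51.3  -40.29   3.13] turn z 0.382 | shift after turn [ 32.59 -56.51   3.13]
```

Call:
jog_arm(moves=[[[8.5,0,0,0,0,0,0.0955],[8.5,0,0,0,0,0,0.0955],[8.5,0,0,0,0,0,0.0955],[8.5,0,0,0,0,0,0.0955],[8.5,2.04,-3.53,0.2,0,0,0],[8.5,2.04,-3.53,0.2,0,0,0],[8.5,2.04,-3.53,0.2,0,0,0],[8.5,2.04,-3.53,0.2,0,0,0],[8.5,2.04,-3.53,0.2,0,0,0],[8.5,2.04,-3.53,0.2,0,0,0],[8.5,2.04,-3.53,0.2,0,0,0],[8.5,2.04,-3.53,0.2,0,0,0],[8.5,2.04,-3.53,0.2,0,0,0],[8.5,2.04,-3.53,0.2,0,0,0],[8.5,2.04,-3.53,0.2,0,0,0],[8.5,2.04,-3.53,0.2,0,0,0],[8.5,2.04,-3.53,0.2,0,0,0],[8.5,2.04,-3.53,0.2,0,0,0],[8.5,2.04,-3.53,0.2,0,0,0],[8.5,2.04,-3.53,0.2,0,0,0]]])

```text
time: 2.87
tool_pos: [0.5555, -0.0729, 0.1995]
tool_rot: [0.0, 0.999, -0.053, 0.0]
contact_force: [0.9, -0.3, 0.2]
gripper_width: 0.997
grasp_force: 0.0
```

Run:
```python
from h import *
go(*PARTS['E'],.021)
for n in("scene","top"):
    f=grab_frame(n);P=cloud(f).reshape(-1,3)
    if n=="scene":cv2.imwrite("pics/s1.png",f["color"][60:300,100:460])
    m=(abs(P[:,0]-.555)<.06)&(abs(P[:,1]+.073)<.08)&(P[:,2]>.17)&(P[:,2]<.235)
    Q=P[m];print(n,len(Q))
    if len(Q)>20:
        print(np.round(np.percentile(Q,[1,5,50,95,99],axis=0),4).tolist())
        print(rects(Q,15))
```

```text
t 2.87 pos [ 0.5555 -0.0729  0.1995] yaw -0.107 tilt [ 0.0007 -0.0003] q6 1.41 w 0.997 F [ 0.9 -0.3  0.2] g 0.0
  shift cm now [-0.15  0.17 17.85] turn z 0.0 | shift after turn [-0.13  0.17 17.85]
scene 112
[[0.5414, -0.128, 0.2136], [0.5434, -0.1246, 0.2148], [0.5624, -0.1132, 0.2258], [0.5727, -0.0163, 0.2341], [0.5732, -0.0152, 0.2348]]
[(array([ 553.7, -115.7]), array([22.7, 15.8]), np.float64(-0.722), np.float64(0.235), 60), (array([566. , -19.6]), array([23.2,  9.9]), np.float64(-0.702), np.float64(0.235), 52)]
top 4
```

View pics/s1.png

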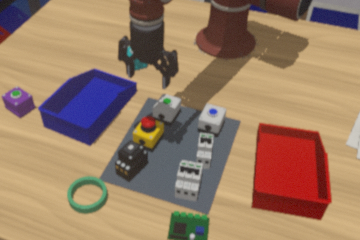

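The fingers sit evenly either side of the E-stop, open and aligned. Going down and gripping.

Call:
jog_arm(moves=[[[8.5,-0.13,0.17,3,0,0,0],[8.5,0,0,3,0,0,0],[8.5,0,0,3,0,0,0],[8.5,0,0,3,0,0,0],[8.5,0,0,3,0,0,0],[8.5,0,0,2.0,0,0,0],[8.5,0,0,0.9,0,0,0],[8.5,0,0,0,0,0,0],[4,0,0,0,0,0,0],[4,0,0,0,0,0,0],[4,0,0,0,0,0,0],[4,0,0,0,0,0,0],[4,0,0,0,0,0,0],[4,0,0,0,0,0,0],[4,0,0,0,0,0,0],[4,0,0,0,0,0,0]]])

```text
time: 4.3
tool_pos: [0.5551, -0.0771, 0.0229]
tool_rot: [0.001, 0.999, -0.054, 0.002]
contact_force: [-0.6, -0.6, 5.8]
gripper_width: 0.691
grasp_force: 67.1
```

```bash
python3 -c "
from h import *
go(*inbin('r',-.07),.17)"
```

```text
t 4.3 pos [ 0.5551 -0.0771  0.0229] yaw -0.107 tilt [ 0.0045 -0.0012] q6 1.41 w 0.691 F [-0.6 -0.6  5.8] g 67.1
  shift cm now [-13.49 -34.97 -14.8 ] turn z -1.825 | shift after turn [ 37.27  -4.33 -14.71]
```

Call:
jog_arm(moves=[[[4,0,0,-1,0,0,0],[4,0,0,-3.5,0,0,0],[4,0,0,-3.5,0,0,0],[4,0,0,-3.5,0,0,0],[4,0,0,-3.3,0,0,-0.114],[4,0,0,0,0,0,-0.114],[4,0,0,0,0,0,-0.114],[4,0,0,0,0,0,-0.114],[4,0,0,0,0,0,-0.114],[4,0,0,0,0,0,-0.114],[4,0,0,0,0,0,-0.114],[4,0,0,0,0,0,-0.114],[4,0,0,0,0,0,-0.114],[4,0,0,0,0,0,-0.114],[4,0,0,0,0,0,-0.114],[4,0,0,0,0,0,-0.114],[4,0,0,0,0,0,-0.114],[4,0,0,0,0,0,-0.114],[4,0,0,0,0,0,-0.114],[4,0,0,0,0,0,-0.114]]])

```text
time: 5.97
tool_pos: [0.5525, -0.0763, 0.1683]
tool_rot: [-0.0, 0.651, 0.759, -0.0]
contact_force: [-0.3, -0.0, -1.9]
gripper_width: 0.692
grasp_force: 66.3
```

Call:
jog_arm(moves=[[[4,3.1,-0.36,0,0,0,0],[4,3.1,-0.36,0,0,0,0],[4,3.1,-0.36,0,0,0,0],[4,3.1,-0.36,0,0,0,0],[4,3.1,-0.36,0,0,0,0],[4,3.1,-0.36,0,0,0,0],[4,3.1,-0.36,0,0,0,0],[4,3.1,-0.36,0,0,0,0],[4,3.1,-0.36,0,0,0,0],[4,3.1,-0.36,0,0,0,0],[4,3.1,-0.36,0,0,0,0],[4,3.1,-0.36,0,0,0,0],[4,0,0,0,0,0,0]]])

```text
time: 7.05
tool_pos: [0.454, 0.2892, 0.1685]
tool_rot: [-0.001, 0.652, 0.758, 0.0]
contact_force: [-0.4, 0.9, -1.4]
gripper_width: 0.693
grasp_force: 66.3
```

```bash
python3 -c "
from h import *
go(*inbin('r',-.07),.024)
f=grab_frame('scene');cv2.imwrite('pics/s2.png',cv2.resize(f['color'][80:330,200:500],None,fx=2,fy=2))"
```

```text
t 7.05 pos [0.454  0.2892 0.1685] yaw 1.722 tilt [-0.0012  0.002 ] q6 0.28 w 0.693 F [-0.4  0.9 -1.4] g 66.3
  shift cm now [-0.48  0.32 14.45] turn z 0.004 | shift after turn [-0.45  0.31 14.45]
```

View pics/s2.png

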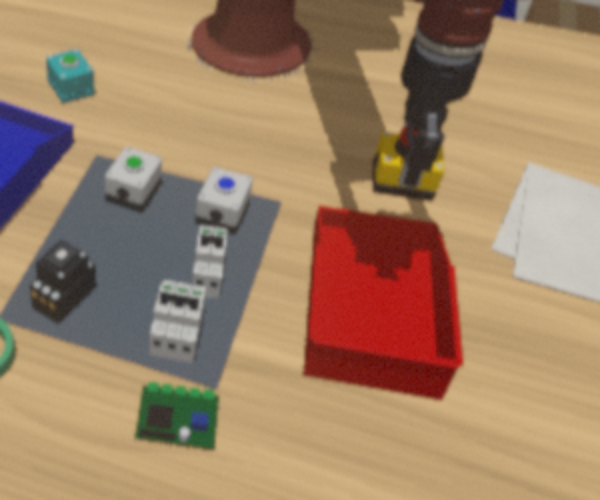

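The E-stop hangs upright over the near half of the red bin (held at about (410,165) in the crop). I'm lowering it now.

Call:
jog_arm(moves=[[[4,-0.45,0.31,3,0,0,0],[4,0,0,3,0,0,0],[4,0,0,3,0,0,0],[4,0,0,3,0,0,0],[4,0,0,1.2,0,0,0],[4,0,0,0.6,0,0,0],[4,0,0,0.3,0,0,0],[4,0,0,0.2,0,0,0],[4,0,0,0,0,0,0],[4,0,0,0,0,0,0]]])

```text
time: 7.93
tool_pos: [0.4613, 0.2818, 0.0271]
tool_rot: [0.001, 0.654, 0.757, 0.001]
contact_force: [0.2, 0.3, -1.5]
gripper_width: 0.692
grasp_force: 66.2
```

Call:
jog_arm(moves=[[[4,0,0,0.1,0,0,0],[4,0,0,0.1,0,0,0],[4,0,0,0.05,0,0,0],[4,0,0,0,0,0,0]]])

```text
time: 8.27
tool_pos: [0.4606, 0.2816, 0.024]
tool_rot: [0.0, 0.654, 0.757, 0.001]
contact_force: [-0.7, -1.6, 5.1]
gripper_width: 0.694
grasp_force: 67.0
```

Call:
jog_arm(moves=[[[7.2,0,0,0,0,0,0],[7.2,0,0,0,0,0,0],[7.2,0,0,0,0,0,0],[7.2,0,0,0,0,0,0],[7.2,0,0,-0.5,0,0,0],[7.2,0,0,-2,0,0,0],[7.2,0,0,-3.5,0,0,0],[7.2,0,0,-4,0,0,0],[7.2,0,0,-4,0,0,0],[8.5,0,0,-3,0,0,0],[8.5,0,0,0,0,0,0]]])

```text
time: 9.18
tool_pos: [0.4639, 0.2831, 0.2022]
tool_rot: [0.003, 0.654, 0.757, 0.007]
contact_force: [0.4, 0.6, 0.8]
gripper_width: 0.994
grasp_force: 0.0
```

```bash
cat >> h.py <<'E'
def seebin(b):
    """clusters well inside the bin, in the bin's frame (mm)"""
    x0,y0,a=BINS[b];f=grab_frame("top");P=cloud(f).reshape(-1,3)
    m=(abs(P[:,0]-x0)<.2)&(abs(P[:,1]-y0)<.15)&(P[:,2]<.12)&(P[:,2]>.02);Q=P[m]
    # top camera reads about 3 mm less in x than the averaged frame
    d=Q[:,:2]+[.0035,.001]-[x0,y0];U=np.c_[d@[np.cos(a),np.sin(a)],d@[-np.sin(a),np.cos(a)],Q[:,2]]
    print("bin",rects(Q,200)[:2])
    m=(abs(U[:,0])<.115)&(abs(U[:,1])<.066);print("inside",*rects(U[m],60),sep="\n  ")
    return f
E
python3 -c "
from h import *
go(*PARTS['B'],.2)
f=seebin('r');cv2.imwrite('pics/t2.png',cv2.resize(f['color'][100:250,60:280],None,fx=3,fy=3))"
```

```text
t 9.18 pos [0.4639 0.2831 0.2022] yaw 1.717 tilt [0.0137 0.006 ] q6 0.26 w 0.994 F [0.4 0.6 0.8] g 0.0
  shift cm now [-21.     5.91   0.23] turn z 1.527 | shift after turn [ 4.99 21.24  0.22]
bin [(array([524.3, 294.6]), array([269.2, 170.4]), np.float64(0.149), np.float64(0.083), 1468), (array([456.5, 279.6]), array([73.9, 60.3]), np.float64(-1.421), np.float64(0.093), 731)]
inside
  (array([-68.5,  -5. ]), array([73.9, 60.3]), np.float64(-1.568), np.float64(0.093), 731)
```

View pics/t2.png

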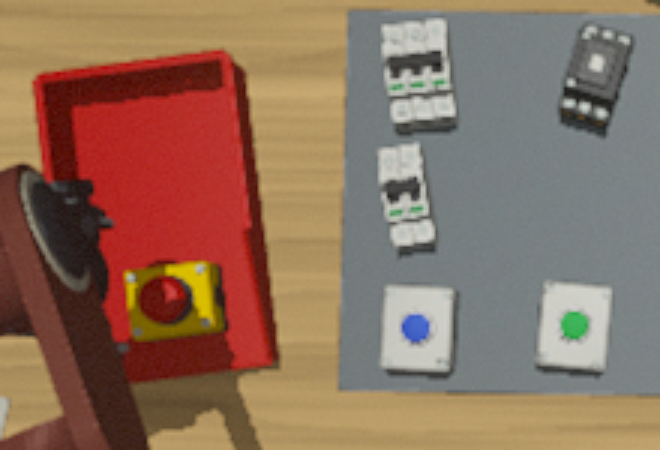

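The E-stop stands flat in the red bin (crop (165,300)), square to it, and the bin has not moved. Next is the two-pole breaker.

Call:
jog_arm(moves=[[[8.5,0,0,0,0,0,0.1175],[8.5,0,0,0,0,0,0.1175],[8.5,0,0,0,0,0,0.1175],[8.5,0,0,0,0,0,0.1175],[8.5,0,0,0,0,0,0.1175],[8.5,0,0,0,0,0,0.1175],[8.5,0,0,0,0,0,0.1175],[8.5,0,0,0,0,0,0.1175],[8.5,0,0,0,0,0,0.1175],[8.5,0,0,0,0,0,0.1175],[8.5,0,0,0,0,0,0.1175],[8.5,0,0,0,0,0,0.1175],[8.5,0,0,0,0,0,0.1175],[8.5,0.8,3.5,0,0,0,0],[8.5,0.8,3.5,0,0,0,0],[8.5,0.8,3.5,0,0,0,0],[8.5,0.8,3.5,0,0,0,0],[8.5,0.8,3.5,0,0,0,0],[8.5,0.8,3.5,0,0,0,0],[8.5,0,0,0,0,0,0]]])

```text
time: 10.9
tool_pos: [0.5475, 0.0791, 0.1911]
tool_rot: [0.001, 0.996, 0.092, -0.001]
contact_force: [-0.0, 0.9, 0.1]
gripper_width: 0.993
grasp_force: 0.0
```

```bash
python3 -c "
from h import *
go(*PARTS['B'],.022)"
```

```text
t 10.9 pos [0.5475 0.0791 0.1911] yaw 0.184 tilt [-0.0018 -0.0024] q6 1.4 w 0.993 F [-0.   0.9  0.1] g 0.0
  shift cm now [ 0.67 -0.41 16.91] turn z -0.006 | shift after turn [ 0.63 -0.37 16.91]
```

Call:
jog_arm(moves=[[[8.5,0.63,-0.37,3,0,0,0],[8.5,0,0,3,0,0,0],[8.5,0,0,3,0,0,0],[8.5,0,0,3,0,0,0],[8.5,0,0,3,0,0,0],[8.5,0,0,1.5,0,0,0],[8.5,0,0,0.4,0,0,0],[8.5,0,0,0,0,0,0],[2,0,0,0,0,0,0],[2,0,0,0,0,0,0],[2,0,0,0,0,0,0],[2,0,0,0,0,0,0],[2,0,0,0,0,0,0],[2,0,0,0,0,0,0],[2,0,0,0,0,0,0],[2,0,0,0,0,0,0],[2,0,0,0,0,0,0],[2,0,0,0,0,0,0]]])

```text
time: 12.4
tool_pos: [0.5537, 0.0887, 0.0258]
tool_rot: [0.0, 0.996, 0.094, 0.002]
contact_force: [-0.1, -0.6, 6.2]
gripper_width: 0.418
grasp_force: 60.7
```

```bash
python3 -c "
from h import *
go(*inbin('r',.08),.17)"
```

```text
t 12.4 pos [0.5537 0.0887 0.0258] yaw 0.189 tilt [ 0.0033 -0.0002] q6 1.41 w 0.418 F [-0.1 -0.6  6.2] g 60.7
  shift cm now [  9.31 -20.46 -14.41] turn z -1.529 | shift after turn [ 20.85   8.39 -14.42]
```

Call:
jog_arm(moves=[[[2,0,0,-1,0,0,0],[2,0,0,-3.5,0,0,0],[2,0,0,-3.5,0,0,0],[2,0,0,-3.5,0,0,-0.1176],[2,0,0,-3,0,0,-0.1176],[2,0,0,0,0,0,-0.1176],[2,0,0,0,0,0,-0.1176],[2,0,0,0,0,0,-0.1176],[2,0,0,0,0,0,-0.1176],[2,0,0,0,0,0,-0.1176],[2,0,0,0,0,0,-0.1176],[2,0,0,0,0,0,-0.1176],[2,0,0,0,0,0,-0.1176],[2,0,0,0,0,0,-0.1176],[2,0,0,0,0,0,-0.1176],[2,0,0,0,0,0,-0.1176]]])

```text
time: 13.73
tool_pos: [0.5512, 0.0891, 0.1683]
tool_rot: [-0.001, 0.651, 0.759, -0.0]
contact_force: [-0.5, -0.4, -1.8]
gripper_width: 0.417
grasp_force: 60.3
```

Call:
jog_arm(moves=[[[2,2.9,1.2,0,0,0,0],[2,2.9,1.2,0,0,0,0],[2,2.9,1.2,0,0,0,0],[2,2.9,1.2,0,0,0,0],[2,2.9,1.2,0,0,0,0],[2,2.9,1.2,0,0,0,0],[2,2.9,1.2,0,0,0,0],[2,0,0,0,0,0,0],[2,0,0,0,0,0,0]]])

```text
time: 14.48
tool_pos: [0.6045, 0.3034, 0.168]
tool_rot: [-0.001, 0.652, 0.758, -0.001]
contact_force: [-0.2, -0.0, -1.5]
gripper_width: 0.412
grasp_force: 60.9
```

```bash
python3 -c "
from h import *
go(*inbin('r',.08),.027)"
```

```text
t 14.48 pos [0.6045 0.3034 0.168 ] yaw 1.721 tilt [-0.002  -0.0006] q6 0.21 w 0.412 F [-0.2 -0.  -1.5] g 60.9
  shift cm now [ 0.36  0.25 14.1 ] turn z 0.003 | shift after turn [ 0.36  0.22 14.1 ]
```

Call:
jog_arm(moves=[[[2,0.36,0.2,3,0,0,0],[2,0,0,3,0,0,0],[2,0,0,3,0,0,0],[2,0,0,3,0,0,0],[2,0,0,1.0,0,0,0],[2,0,0,0.5,0,0,0],[2,0,0,0.3,0,0,0],[2,0,0,0.2,0,0,0],[2,0,0,0,0,0,0],[2,0,0,0,0,0,0]]])

```text
time: 15.32
tool_pos: [0.6082, 0.3063, 0.0311]
tool_rot: [0.001, 0.653, 0.757, 0.001]
contact_force: [-0.1, 0.5, -1.1]
gripper_width: 0.416
grasp_force: 60.8
```

Call:
jog_arm(moves=[[[2,0,0,0.1,0,0,0],[2,0,0,0.1,0,0,0],[2,0,0,0.1,0,0,0],[2,0,0,0,0,0,0]]])

```text
time: 15.65
tool_pos: [0.6078, 0.3063, 0.028]
tool_rot: [0.001, 0.653, 0.757, 0.001]
contact_force: [-4.0, -1.7, 5.5]
gripper_width: 0.412
grasp_force: 63.1
```

Call:
jog_arm(moves=[[[4.8,0,0,0,0,0,0],[4.8,0,0,0,0,0,0],[4.8,0,0,0,0,0,0],[4.8,0,0,0,0,0,0],[4.8,0,0,-0.5,0,0,0],[4.8,0,0,-2,0,0,0],[4.8,0,0,-3.5,0,0,0],[4.8,0,0,-4,0,0,0],[4.8,0,0,-4,0,0,0],[8.5,0,0,-3,0,0,0],[8.5,0,0,0,0,0,0]]])

```text
time: 16.57
tool_pos: [0.6114, 0.3077, 0.2073]
tool_rot: [0.004, 0.653, 0.757, 0.008]
contact_force: [1.4, 0.5, 1.0]
gripper_width: 0.825
grasp_force: 0.0
```

```bash
python3 -c "
from h import *
go(*PARTS['C'],.2)
seebin('r')"
```

```text
t 16.57 pos [0.6114 0.3077 0.2073] yaw 1.718 tilt [0.0162 0.006 ] q6 0.21 w 0.825 F [1.4 0.5 1. ] g 0.0
  shift cm now [-38.84  -0.71   0.58] turn z 2.003 | shift after turn [15.64 35.55  0.73]
bin [(array([529.6, 284.5]), array([269.8, 149.7]), np.float64(0.152), np.float64(0.079), 1085), (array([460. , 280.7]), array([74.3, 60.6]), np.float64(-1.427), np.float64(0.092), 735)]
inside
  (array([-64.9,  -4.3]), array([74.3, 60.6]), np.float64(1.567), np.float64(0.092), 735)
  (array([83.3, -1.3]), array([86.7, 37.8]), np.float64(-1.571), np.float64(0.078), 571)
```

Call:
jog_arm(moves=[[[8.5,0,0,0,0,0,0.1178],[8.5,0,0,0,0,0,0.1178],[8.5,0,0,0,0,0,0.1178],[8.5,0,0,0,0,0,0.1178],[8.5,0,0,0,0,0,0.1178],[8.5,0,0,0,0,0,0.1178],[8.5,0,0,0,0,0,0.1178],[8.5,0,0,0,0,0,0.1178],[8.5,0,0,0,0,0,0.1178],[8.5,0,0,0,0,0,0.1178],[8.5,0,0,0,0,0,0.1178],[8.5,0,0,0,0,0,0.1178],[8.5,0,0,0,0,0,0.1178],[8.5,0,0,0,0,0,0.1178],[8.5,0,0,0,0,0,0.1178],[8.5,0,0,0,0,0,0.1178],[8.5,0,0,0,0,0,0.1178]]])

```text
time: 18.03
tool_pos: [0.6064, 0.3057, 0.1944]
tool_rot: [0.0, 0.989, -0.145, -0.001]
contact_force: [0.7, 0.2, -0.4]
gripper_width: 0.992
grasp_force: 0.0
```

Call:
jog_arm(moves=[[[8.5,1.3,2.96,0,0,0,0],[8.5,1.3,2.96,0,0,0,0],[8.5,1.3,2.96,0,0,0,0],[8.5,1.3,2.96,0,0,0,0],[8.5,1.3,2.96,0,0,0,0],[8.5,1.3,2.96,0,0,0,0],[8.5,1.3,2.96,0,0,0,0],[8.5,1.3,2.96,0,0,0,0],[8.5,1.3,2.96,0,0,0,0],[8.5,1.3,2.96,0,0,0,0],[8.5,1.3,2.96,0,0,0,0],[8.5,1.3,2.96,0,0,0,0],[8.5,0,0,0,0,0,0],[8.5,0,0,0,0,0,0]]])

```text
time: 19.2
tool_pos: [0.6564, -0.0803, 0.1945]
tool_rot: [-0.0, 0.99, -0.143, -0.001]
contact_force: [0.4, 0.5, 0.9]
gripper_width: 0.991
grasp_force: 0.0
```

```bash
python3 -c "
from h import *
go(*PARTS['C'],.022)
f=seebin('r')
P=cloud(f).reshape(-1,3);x,y,z=P.T
m=(z>.02)&(z<.1)&(x>.35)&(x<.72)&(y>.02)&(y<.13);print(rects(P[m],80))"
```

```text
t 19.2 pos [ 0.6564 -0.0803  0.1945] yaw -0.287 tilt [-0.0016  0.0007] q6 1.62 w 0.991 F [0.4 0.5 0.9] g 0.0
  shift cm now [ 0.44 -0.41 17.25] turn z -0.002 | shift after turn [ 0.41 -0.41 17.25]
bin [(array([527.7, 295.1]), array([269.3, 170. ]), np.float64(0.149), np.float64(0.08), 2007), (array([459.8, 280.3]), array([74. , 59.9]), np.float64(-1.423), np.float64(0.09), 735)]
inside
  (array([-65.1,  -4.7]), array([74. , 59.9]), np.float64(-1.57), np.float64(0.09), 735)
  (array([83.4, -1.2]), array([86.7, 37.4]), np.float64(1.568), np.float64(0.08), 572)
[(array([437.8,  91.8]), array([72.7, 27. ]), np.float64(-0.225), np.float64(0.07), 224), (array([657.7,  74.5]), array([87.1, 54. ]), np.float64(0.129), np.float64(0.08), 736)]
```

Call:
jog_arm(moves=[[[8.5,0.41,-0.41,3,0,0,0],[8.5,0,0,3,0,0,0],[8.5,0,0,3,0,0,0],[8.5,0,0,3,0,0,0],[8.5,0,0,3,0,0,0],[8.5,0,0,1.7,0,0,0],[8.5,0,0,0.5,0,0,0],[8.5,0,0,0,0,0,0],[2,0,0,0,0,0,0],[2,0,0,0,0,0,0],[2,0,0,0,0,0,0],[2,0,0,0,0,0,0],[2,0,0,0,0,0,0],[2,0,0,0,0,0,0],[2,0,0,0,0,0,0],[2,0,0,0,0,0,0],[2,0,0,0,0,0,0],[2,0,0,0,0,0,0]]])

```text
time: 20.75
tool_pos: [0.6634, -0.0766, 0.0263]
tool_rot: [0.0, 0.99, -0.142, 0.002]
contact_force: [-1.3, -0.7, 6.5]
gripper_width: 0.525
grasp_force: 51.5
```

```bash
python3 -c "
from h import *
go(*inbin('r',.0147),.185)"
```

```text
t 20.75 pos [ 0.6634 -0.0766  0.0263] yaw -0.285 tilt [ 0.0032 -0.0008] q6 1.63 w 0.525 F [-1.3 -0.7  6.5] g 51.5
  shift cm now [-22.15 -32.5  -15.94] turn z -2.002 | shift after turn [ 38.8   -6.57 -15.87]
```

Call:
jog_arm(moves=[[[2,0,0,-1,0,0,0],[2,0,0,-4,0,0,0],[2,0,0,-4,0,0,0],[2,0,0,-4,0,0,-0.1178],[2,0,0,-2.9,0,0,-0.1178],[2,0,0,0,0,0,-0.1178],[2,0,0,0,0,0,-0.1178],[2,0,0,0,0,0,-0.1178],[2,0,0,0,0,0,-0.1178],[2,0,0,0,0,0,-0.1178],[2,0,0,0,0,0,-0.1178],[2,0,0,0,0,0,-0.1178],[2,0,0,0,0,0,-0.1178],[2,0,0,0,0,0,-0.1178],[2,0,0,0,0,0,-0.1178],[2,0,0,0,0,0,-0.1178],[2,0,0,0,0,0,-0.1178],[2,0,0,0,0,0,-0.1178],[2,0,0,0,0,0,-0.1178],[2,0,0,0,0,0,-0.1178]]])

```text
time: 22.42
tool_pos: [0.6611, -0.0758, 0.1819]
tool_rot: [-0.001, 0.651, 0.759, -0.0]
contact_force: [-0.1, 0.1, -3.7]
gripper_width: 0.52
grasp_force: 52.4
```

Call:
jog_arm(moves=[[[2,3,-0.5,0,0,0,0],[2,3,-0.5,0,0,0,0],[2,3,-0.5,0,0,0,0],[2,3,-0.5,0,0,0,0],[2,3,-0.5,0,0,0,0],[2,3,-0.5,0,0,0,0],[2,3,-0.5,0,0,0,0],[2,3,-0.5,0,0,0,0],[2,3,-0.5,0,0,0,0],[2,3,-0.5,0,0,0,0],[2,3,-0.5,0,0,0,0],[2,3,-0.5,0,0,0,0],[2,2.7,-0.6,0,0,0,0],[2,0,0,0,0,0,0],[2,0,0,0,0,0,0]]])

```text
time: 23.67
tool_pos: [0.5385, 0.2981, 0.182]
tool_rot: [-0.0, 0.652, 0.758, -0.001]
contact_force: [1.1, -0.6, -3.3]
gripper_width: 0.521
grasp_force: 52.4
```

```bash
python3 -c "
from h import *
go(*inbin('r',.0147),.0275)"
```

```text
t 23.67 pos [0.5385 0.2981 0.182 ] yaw 1.721 tilt [-0.0016 -0.0007] q6 0.23 w 0.521 F [ 1.1 -0.6 -3.3] g 52.4
  shift cm now [-0.08  0.32 15.45] turn z 0.003 | shift after turn [-0.09  0.3  15.45]
```

Call:
jog_arm(moves=[[[2,-0.09,0.3,3,0,0,0],[2,0,0,3,0,0,0],[2,0,0,3,0,0,0],[2,0,0,3,0,0,0],[2,0,0,1.6,0,0,0],[2,0,0,1.0,0,0,0],[2,0,0,0.5,0,0,0],[2,0,0,0.3,0,0,0],[2,0,0,0.1,0,0,0],[2,0,0,0,0,0,0],[2,0,0,0,0,0,0]]])

```text
time: 24.58
tool_pos: [0.5441, 0.297, 0.0295]
tool_rot: [0.001, 0.653, 0.757, 0.001]
contact_force: [-0.2, -0.2, -2.1]
gripper_width: 0.518
grasp_force: 52.5
```

Call:
jog_arm(moves=[[[2,0,0,0.1,0,0,0],[2,0,0,0.1,0,0,0],[2,0,0,0,0,0,0]]])

```text
time: 24.83
tool_pos: [0.5439, 0.297, 0.0274]
tool_rot: [0.0, 0.653, 0.757, 0.001]
contact_force: [-0.7, -1.5, 3.0]
gripper_width: 0.524
grasp_force: 53.2
```

Call:
jog_arm(moves=[[[5.6,0,0,0,0,0,0],[5.6,0,0,0,0,0,0],[5.6,0,0,0,0,0,0],[5.6,0,0,0,0,0,0],[5.6,0,0,-0.5,0,0,0],[5.6,0,0,-2,0,0,0],[5.6,0,0,-3.5,0,0,0],[5.6,0,0,-4,0,0,0],[5.6,0,0,-4,0,0,0],[5.6,0,0,-3,0,0,0],[8.5,0,0,0,0,0,0],[8.5,0,0,0,0,0,0]]])

```text
time: 25.83
tool_pos: [0.5444, 0.2972, 0.199]
tool_rot: [0.001, 0.653, 0.757, 0.003]
contact_force: [-0.4, 0.1, -1.1]
gripper_width: 0.911
grasp_force: 0.0
```

```bash
python3 -c "
from h import *
go(*PARTS['T'],.2)
seebin('r')"
```

```text
t 25.83 pos [0.5444 0.2972 0.199 ] yaw 1.718 tilt [0.0054 0.0021] q6 0.23 w 0.911 F [-0.4  0.1 -1.1] g 0.0
  shift cm now [-23.64   8.28  -0.08] turn z 1.591 | shift after turn [ 8.76 23.47 -0.1 ]
bin [(array([529.9, 281.8]), array([271.9, 141.6]), np.float64(0.127), np.float64(0.08), 1083), (array([459.8, 280.3]), array([73.2, 60.7]), np.float64(-1.424), np.float64(0.09), 734)]
inside
  (array([-65.1,  -4.7]), array([73.2, 60.7]), np.float64(1.57), np.float64(0.09), 734)
  (array([15.9, -1.7]), array([79.7, 45.6]), np.float64(1.567), np.float64(0.094), 638)
  (array([83.5, -1.7]), array([85.4, 37.1]), np.float64(-1.564), np.float64(0.08), 569)
```

The red bin has all three parts, flat and separate. Next is the three-pole breaker.

Call:
jog_arm(moves=[[[8.5,0,0,0,0,0,0.1224],[8.5,0,0,0,0,0,0.1224],[8.5,0,0,0,0,0,0.1224],[8.5,0,0,0,0,0,0.1224],[8.5,0,0,0,0,0,0.1224],[8.5,0,0,0,0,0,0.1224],[8.5,0,0,0,0,0,0.1224],[8.5,0,0,0,0,0,0.1224],[8.5,0,0,0,0,0,0.1224],[8.5,0,0,0,0,0,0.1224],[8.5,0,0,0,0,0,0.1224],[8.5,0,0,0,0,0,0.1224],[8.5,0,0,0,0,0,0.1224],[8.5,1.46,3.9,0,0,0,0],[8.5,1.46,3.9,0,0,0,0],[8.5,1.46,3.9,0,0,0,0],[8.5,1.46,3.9,0,0,0,0],[8.5,1.46,3.9,0,0,0,0],[8.5,1.46,3.9,0,0,0,0],[8.5,0,0,0,0,0,0]]])

```text
time: 27.55
tool_pos: [0.6606, 0.0689, 0.1925]
tool_rot: [0.001, 0.998, 0.06, -0.002]
contact_force: [-0.7, 0.3, -0.2]
gripper_width: 0.997
grasp_force: 0.0
```

```bash
python3 -c "
from h import *
go(*PARTS['T'],.022)"
```

```text
t 27.55 pos [0.6606 0.0689 0.1925] yaw 0.12 tilt [-0.0034 -0.0029] q6 1.44 w 0.997 F [-0.7  0.3 -0.2] g 0.0
  shift cm now [ 0.19 -0.69 17.04] turn z -0.007 | shift after turn [ 0.13 -0.65 17.05]
```

Call:
jog_arm(moves=[[[8.5,0.13,-0.5,3,0,0,-0.005],[8.5,0,0,3,0,0,0],[8.5,0,0,3,0,0,0],[8.5,0,0,3,0,0,0],[8.5,0,0,3,0,0,0],[8.5,0,0,1.5,0,0,0],[8.5,0,0,0.5,0,0,0],[8.5,0,0,0,0,0,0],[4,0,0,0,0,0,0],[4,0,0,0,0,0,0],[4,0,0,0,0,0,0],[4,0,0,0,0,0,0],[4,0,0,0,0,0,0],[4,0,0,0,0,0,0],[4,0,0,0,0,0,0],[4,0,0,0,0,0,0],[4,0,0,0,0,0,0]]])

```text
time: 28.97
tool_pos: [0.6627, 0.0805, 0.0292]
tool_rot: [0.0, 0.998, 0.066, 0.003]
contact_force: [0.8, -1.1, 6.1]
gripper_width: 0.624
grasp_force: 64.7
```

```bash
python3 -c "
from h import *
go(*inbin('b',.06),.185)"
```

```text
t 28.97 pos [0.6627 0.0805 0.0292] yaw 0.132 tilt [ 0.0058 -0.0005] q6 1.45 w 0.624 F [ 0.8 -1.1  6.1] g 64.7
  shift cm now [-16.01  35.11 -15.62] turn z -1.329 | shift after turn [-37.93  -7.23 -15.58]
```

Call:
jog_arm(moves=[[[4,0,0,-1,0,0,0],[4,0,0,-4,0,0,0],[4,0,0,-4,0,0,0],[4,0,0,-4,0,0,-0.1108],[4,0,0,-2.6,0,0,-0.1108],[4,0,0,0,0,0,-0.1108],[4,0,0,0,0,0,-0.1108],[4,0,0,0,0,0,-0.1108],[4,0,0,0,0,0,-0.1108],[4,0,0,0,0,0,-0.1108],[4,0,0,0,0,0,-0.1108],[4,0,0,0,0,0,-0.1108],[4,0,0,0,0,0,-0.1108],[4,0,0,0,0,0,-0.1108],[4,0,0,0,0,0,-0.1108]]])

```text
time: 30.22
tool_pos: [0.6592, 0.0811, 0.1812]
tool_rot: [-0.001, 0.743, 0.67, -0.001]
contact_force: [0.6, -0.1, -2.4]
gripper_width: 0.626
grasp_force: 64.5
```

Call:
jog_arm(moves=[[[4,-3.15,-0.6,0,0,0,0],[4,-3.15,-0.6,0,0,0,0],[4,-3.15,-0.6,0,0,0,0],[4,-3.15,-0.6,0,0,0,0],[4,-3.15,-0.6,0,0,0,0],[4,-3.15,-0.6,0,0,0,0],[4,-3.15,-0.6,0,0,0,0],[4,-3.15,-0.6,0,0,0,0],[4,-3.15,-0.6,0,0,0,0],[4,-3.15,-0.6,0,0,0,0],[4,-3.15,-0.6,0,0,0,0],[4,-3.15,-0.6,0,0,0,0],[4,0,0,0,0,0,0],[4,0,0,0,0,0,0]]])

```text
time: 31.38
tool_pos: [0.5463, -0.2879, 0.1814]
tool_rot: [-0.001, 0.746, 0.666, 0.0]
contact_force: [0.5, 0.7, -3.1]
gripper_width: 0.621
grasp_force: 64.5
```

```bash
python3 -c "
from h import *
go(*inbin('b',.06),.0302)"
```

```text
t 31.38 pos [ 0.5463 -0.2879  0.1814] yaw 1.459 tilt [-0.0008  0.0016] q6 -0.49 w 0.621 F [ 0.5  0.7 -3.1] g 64.5
  shift cm now [-0.06  0.3  15.12] turn z -0.002 | shift after turn [-0.03  0.29 15.12]
```

Call:
jog_arm(moves=[[[4,0,0.2,3,0,0,0],[4,0,0,3,0,0,0],[4,0,0,3,0,0,0],[4,0,0,3,0,0,0],[4,0,0,1.4,0,0,0],[4,0,0,0.8,0,0,0],[4,0,0,0.4,0,0,0],[4,0,0,0.3,0,0,0],[4,0,0,0,0,0,0],[4,0,0,0,0,0,0]]])

```text
time: 32.22
tool_pos: [0.5505, -0.2881, 0.0348]
tool_rot: [0.001, 0.745, 0.667, 0.0]
contact_force: [-0.0, 0.7, -3.9]
gripper_width: 0.624
grasp_force: 64.4
```

Call:
jog_arm(moves=[[[4,0,0,0.1,0,0,0],[4,0,0,0.1,0,0,0],[4,0,0,0.1,0,0,0],[4,0,0,0,0,0,0]]])

```text
time: 32.55
tool_pos: [0.5497, -0.2877, 0.0304]
tool_rot: [0.001, 0.745, 0.667, 0.0]
contact_force: [0.0, -1.0, -0.9]
gripper_width: 0.624
grasp_force: 64.9
```

Call:
jog_arm(moves=[[[4,0,0,0.1,0,0,0],[4,0,0,0,0,0,0]]])

```text
time: 32.72
tool_pos: [0.5497, -0.2879, 0.0303]
tool_rot: [0.0, 0.745, 0.667, 0.0]
contact_force: [-3.2, -0.1, 4.3]
gripper_width: 0.626
grasp_force: 65.5
```

Call:
jog_arm(moves=[[[6.8,0,0,0,0,0,0],[6.8,0,0,0,0,0,0],[6.8,0,0,0,0,0,0],[6.8,0,0,0,0,0,0],[6.8,0,0,-0.5,0,0,0],[6.8,0,0,-2,0,0,0],[6.8,0,0,-3.5,0,0,0],[6.8,0,0,-4,0,0,0],[6.8,0,0,-4,0,0,0],[8.5,0,0,-3,0,0,0],[8.5,0,0,0,0,0,0],[8.5,0,0,0,0,0,0]]])

```text
time: 33.72
tool_pos: [0.5508, -0.2883, 0.2027]
tool_rot: [0.003, 0.745, 0.667, 0.001]
contact_force: [-1.0, 0.9, -1.5]
gripper_width: 0.996
grasp_force: 0.0
```

```bash
python3 -c "
from h import *
go(*PARTS['S'],.2)
seebin('b')"
```

```text
t 33.72 pos [ 0.5508 -0.2883  0.2027] yaw 1.462 tilt [ 0.0054 -0.0037] q6 -0.49 w 0.996 F [-1.   0.9 -1.5] g 0.0
  shift cm now [ 21.38 -13.09   0.13] turn z 1.537 | shift after turn [-12.35 -21.82   0.27]
bin [(array([ 544. , -213.4]), array([209.1,  74.2]), np.float64(-0.497), np.float64(0.081), 463)]
inside
  (array([59. , -4.1]), array([52.5, 33.7]), np.float64(0.047), np.float64(0.079), 181)
  (array([70.5, 41.6]), array([38.8, 15.7]), np.float64(-0.44), np.float64(0.053), 68)
```

Call:
jog_arm(moves=[[[8.5,0,0,0,0,0,0.1182],[8.5,0,0,0,0,0,0.1182],[8.5,0,0,0,0,0,0.1182],[8.5,0,0,0,0,0,0.1182],[8.5,0,0,0,0,0,0.1182],[8.5,0,0,0,0,0,0.1182],[8.5,0,0,0,0,0,0.1182],[8.5,0,0,0,0,0,0.1182],[8.5,0,0,0,0,0,0.1182],[8.5,0,0,0,0,0,0.1182],[8.5,0,0,0,0,0,0.1182],[8.5,0,0,0,0,0,0.1182],[8.5,0,0,0,0,0,0.1182],[8.5,-2.06,-3.6,0,0,0,0],[8.5,-2.06,-3.6,0,0,0,0],[8.5,-2.06,-3.6,0,0,0,0],[8.5,-2.06,-3.6,0,0,0,0],[8.5,-2.06,-3.6,0,0,0,0],[8.5,-2.06,-3.6,0,0,0,0],[8.5,0,0,0,0,0,0]]])

```text
time: 35.43
tool_pos: [0.4384, -0.0575, 0.1955]
tool_rot: [-0.002, 0.999, -0.035, -0.003]
contact_force: [0.8, -0.0, -0.2]
gripper_width: 0.993
grasp_force: 0.0
```

```bash
python3 -c "
from h import *
seebin('b')
go(*PARTS['S'],.021)"
```

```text
bin [(array([ 487.6, -283. ]), array([269.6, 170. ]), np.float64(-0.113), np.float64(0.081), 1602), (array([ 546.1, -288.6]), array([85.4, 55.1]), np.float64(1.461), np.float64(0.081), 763)]
inside
  (array([60.4,  1.1]), array([85.4, 55.1]), np.float64(-1.571), np.float64(0.081), 763)
t 35.48 pos [ 0.4399 -0.0598  0.1961] yaw -0.071 tilt [-0.0037  0.0015] q6 1.34 w 0.995 F [ 0.4 -0.1  1. ] g 0.0
  shift cm now [ 0.49  0.16 17.51] turn z 0.004 | shift after turn [ 0.43  0.14 17.51]
```

The three-pole breaker is square in the blue bin at (60, 1) mm, and the bin has not moved. Now gripping the start station.

Call:
jog_arm(moves=[[[8.5,0.3,0.1,3,0,0,0],[8.5,0,0,3,0,0,0],[8.5,0,0,3,0,0,0],[8.5,0,0,3,0,0,0],[8.5,0,0,3,0,0,0],[8.5,0,0,2,0,0,0],[8.5,0,0,0.6,0,0,0],[8.5,0,0,0,0,0,0],[4,0,0,0,0,0,0],[4,0,0,0,0,0,0],[4,0,0,0,0,0,0],[4,0,0,0,0,0,0],[4,0,0,0,0,0,0],[4,0,0,0,0,0,0],[4,0,0,0,0,0,0],[4,0,0,0,0,0,0]]])

```text
time: 36.82
tool_pos: [0.447, -0.0645, 0.0248]
tool_rot: [0.001, 0.999, -0.038, 0.002]
contact_force: [-0.3, -1.3, 5.6]
gripper_width: 0.69
grasp_force: 67.0
```

```bash
python3 -c "
from h import *
go(*inbin('b',-.055),.17)"
```

```text
t 36.82 pos [ 0.447  -0.0645  0.0248] yaw -0.075 tilt [ 0.0039 -0.0013] q6 1.34 w 0.69 F [-0.3 -1.3  5.6] g 67.0
  shift cm now [  0.43  21.19 -14.49] turn z -1.536 | shift after turn [-21.15   1.11 -14.52]
```

Call:
jog_arm(moves=[[[4,0,0,-1,0,0,0],[4,0,0,-3.5,0,0,0],[4,0,0,-3.5,0,0,0],[4,0,0,-3.5,0,0,-0.1182],[4,0,0,-3,0,0,-0.1182],[4,0,0,0,0,0,-0.1182],[4,0,0,0,0,0,-0.1182],[4,0,0,0,0,0,-0.1182],[4,0,0,0,0,0,-0.1182],[4,0,0,0,0,0,-0.1182],[4,0,0,0,0,0,-0.1182],[4,0,0,0,0,0,-0.1182],[4,0,0,0,0,0,-0.1182],[4,0,0,0,0,0,-0.1182],[4,0,0,0,0,0,-0.1182],[4,0,0,0,0,0,-0.1182]]])

```text
time: 38.15
tool_pos: [0.4444, -0.0636, 0.1676]
tool_rot: [-0.001, 0.743, 0.67, -0.0]
contact_force: [-0.0, -0.7, -2.0]
gripper_width: 0.69
grasp_force: 66.0
```

Call:
jog_arm(moves=[[[4,-3,0.16,0,0,0,0],[4,-3,0.16,0,0,0,0],[4,-3,0.16,0,0,0,0],[4,-3,0.16,0,0,0,0],[4,-3,0.16,0,0,0,0],[4,-3,0.16,0,0,0,0],[4,-3,0.16,0,0,0,0],[4,0,0,0,0,0,0],[4,0,0,0,0,0,0]]])

```text
time: 38.9
tool_pos: [0.4327, -0.2745, 0.1676]
tool_rot: [-0.001, 0.745, 0.667, 0.0]
contact_force: [0.7, 0.4, -1.4]
gripper_width: 0.695
grasp_force: 66.0
```

```bash
python3 -c "
from h import *
go(*inbin('b',-.055),.0258)"
```

```text
t 38.9 pos [ 0.4327 -0.2745  0.1676] yaw 1.459 tilt [-0.001   0.0012] q6 -0.6 w 0.695 F [ 0.7  0.4 -1.4] g 66.0
  shift cm now [-0.14  0.25 14.18] turn z -0.002 | shift after turn [-0.12  0.23 14.18]
```

Call:
jog_arm(moves=[[[4,-0.1,0.1,3,0,0,0],[4,0,0,3,0,0,0],[4,0,0,3,0,0,0],[4,0,0,3,0,0,0],[4,0,0,1.0,0,0,0],[4,0,0,0.5,0,0,0],[4,0,0,0.3,0,0,0],[4,0,0,0.2,0,0,0],[4,0,0,0.1,0,0,0],[4,0,0,0,0,0,0],[4,0,0,0,0,0,0]]])

```text
time: 39.82
tool_pos: [0.4351, -0.2756, 0.0282]
tool_rot: [0.001, 0.745, 0.667, 0.0]
contact_force: [-0.1, -0.4, -1.3]
gripper_width: 0.693
grasp_force: 65.9
```

Call:
jog_arm(moves=[[[4,0,0,0.1,0,0,0],[4,0,0,0.1,0,0,0],[4,0,0,0.05,0,0,0],[4,0,0,0,0,0,0]]])

```text
time: 40.15
tool_pos: [0.4348, -0.2756, 0.0259]
tool_rot: [0.0, 0.745, 0.667, -0.0]
contact_force: [-1.8, 0.7, 5.7]
gripper_width: 0.693
grasp_force: 67.0
```

Call:
jog_arm(moves=[[[7.2,0,0,0,0,0,0],[7.2,0,0,0,0,0,0],[7.2,0,0,0,0,0,0],[7.2,0,0,0,0,0,0],[7.2,0,0,-0.5,0,0,0],[7.2,0,0,-2,0,0,0],[7.2,0,0,-3.5,0,0,0],[7.2,0,0,-4,0,0,0],[7.2,0,0,-4,0,0,0],[7.2,0,0,-4,0,0,0],[7.2,-3,0,0,0,0,0],[7.2,-4,0,0,0,0,0],[7.2,-4,0,0,0,0,0],[7.2,-4,0,0,0,0,0],[7.2,-4,0,0,0,0,0],[7.2,-4,0,0,0,0,0],[7.2,0,0,0,0,0,0],[7.2,0,0,0,0,0,0]]])

```text
time: 41.65
tool_pos: [0.4084, -0.5052, 0.2037]
tool_rot: [-0.001, 0.746, 0.666, 0.0]
contact_force: [-0.1, 0.7, 0.4]
gripper_width: 0.843
grasp_force: 0.0
```

```bash
python3 -c "
from h import *
f=seebin('b');seebin('r')
P=cloud(f).reshape(-1,3);x,y,z=P.T
m=(z>.01)&(z<.1)&(x>.35)&(x<.85)&(y>-.2)&(y<.18);print(*rects(P[m],80),sep='\n')
cv2.imwrite('pics/end.png',cv2.resize(f['color'],None,fx=1.5,fy=1.5))"
```

```text
bin [(array([ 487.6, -282.7]), array([269.5, 169.5]), np.float64(-0.111), np.float64(0.082), 1604), (array([ 431.1, -277.8]), array([73.7, 60. ]), np.float64(1.462), np.float64(0.071), 700)]
inside
  (array([-55.1,  -0.9]), array([73.7, 60. ]), np.float64(-1.569), np.float64(0.071), 700)
  (array([60.1,  1.1]), array([85.6, 54.7]), np.float64(-1.566), np.float64(0.08), 764)
bin [(array([528.1, 295.2]), array([270.1, 170.2]), np.float64(0.154), np.float64(0.082), 2009), (array([459.7, 280.8]), array([74., 60.]), np.float64(-1.427), np.float64(0.09), 741)]
inside
  (array([-65.1,  -4.2]), array([74., 60.]), np.float64(1.567), np.float64(0.09), 741)
  (array([16.2, -1.5]), array([79.9, 46.2]), np.float64(1.561), np.float64(0.094), 646)
  (array([83.8, -1. ]), array([86.3, 38.4]), np.float64(1.558), np.float64(0.081), 571)
(array([ 430.7, -194.4]), array([136.5,  10.8]), np.float64(-0.007), np.float64(0.078), 139)
(array([436.6,  70.2]), array([71.7, 60.6]), np.float64(-0.025), np.float64(0.069), 694)
(array([ 777.9, -144. ]), array([94.6, 94.5]), np.float64(-0.303), np.float64(0.032), 460)
(array([773.6, 112.6]), array([88.7, 69.2]), np.float64(-1.35), np.float64(0.031), 338)
```

View pics/end.png

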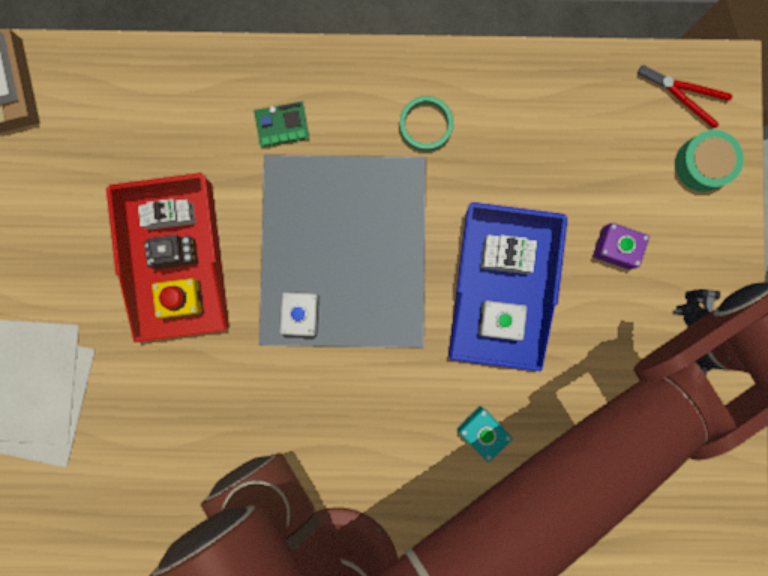

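The final top view shows the breaker (165,213), contactor (170,250) and E-stop (176,297) in the red bin, and the breaker (510,253) and green-button station (503,320) in the blue bin. All lie flat and apart, and the reset station, tape and board are where they were.

```bash
python3 -c "
from plant import *
print(job_done())"
```

```text
the job is handed in; nothing more can be done
None
```

The job is handed in: both kits are complete, with every part flat on its bin floor and clear of the others, and the reset station, tape and circuit board undisturbed; the judge's result was not shown.

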